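Close the topping canister and put it back in the rack

TASK

The stoneware canister in front of the rack has just been refilled and its wooden lid is still standing proud: press the lid straight down until it snaps fully home, then slide the closed canister upright into the empty bay of the rack, right back to the board, so that it stands under the steel retaining rail. Stoneware chips, so press and push gently, and leave the two canisters already in the rack as they are.

Things in the scene. Friction and masses are not known exactly. Their poses are not given: they have to be found in the camera images.
- canister: The canister to put away: white stoneware, round, 92 mm across (too wide to grasp), pot 86 mm high with straight sides, about 0.7 kg with its lid, loose on the worktop in front of the rack. Origin: centre of its underside, z up. With the lid home it is 100 mm high, with the lid proud about 112 mm. Pot and lid must never be loaded with more than 40 N by the robot.
- lid (a joint): Height of the canister's lid above its home place, in m. The lid is a round flat wooden disc, 90 mm across and 14 mm thick, guided straight up and down by its plug and sealing ring. A detent holds it at two places: 0.012 (proud, as found) and 0 (home). It takes about 6 to 10 N to push it over the hump halfway down; past that it snaps down by itself. It cannot be lifted out.
- lid_top (a point): Centre of the top face of that lid, on the canister's axis: 100 mm above the canister's underside when home, about 112 mm when proud.
- pad: Thin flat round rubber pad, 88 mm across, lying on the worktop in the one empty bay of the rack (which of the three bays differs). Origin: its centre, at the worktop. Its x axis points into the bay, towards the back board; y across the bay. A canister pushed right back touches the board when its centre is 2 mm beyond this point along x. The pad is no step: things slide freely over it.
- rack: Fixed wooden rack, 366 mm wide, open to the robot, no floor: three bays 118 mm apart (centres), 106 mm clear, between dividers 12 mm thick and 28 mm high that start 56 mm in front of the bay centres. Back board 72 mm high, its face 48 mm behind the bay centres. Origin: middle bay's centre, on the worktop; x points to the back board, y along the rack.
- rail_mid (a point): Middle of the rack's steel retaining rail: a level rod, 8 mm thick, along the rack's y above all bays, 26 mm behind the bay centres, underside 106 mm and top 114 mm above the worktop. A canister with its lid home passes below it, one with its lid proud does not.
- twin_canister: Canister just like the first, 92 mm across and 100 mm high, lid on, standing loose in one of the bays. To be left alone. Origin: centre of its underside.
- slim_canister: Slimmer canister, 72 mm across and 98 mm high, lid on, standing loose in another bay. To be left alone. Origin: centre of its underside.
Mind the look-alikes: they are no part of the job. Leave any blue look-alike of the canister alone.

How it is judged:
By the outcome, as a careful person would: the job done as asked, in the order asked, and still so for the second after the job is handed in, with the robot touching nothing.
It also fails if it takes over 61 s, if anything falls off the work surface, if the arm or the gripper's body presses on something with over 40 N, if the wrist force passes 120 N, or if a joint passes its speed limit or range.

ROBOT

A 7-joint arm with a two-finger parallel gripper is mounted at the origin on a cart in front of the work surface, level with it; the furniture and walls round the work are solid. World frame = base frame: x ahead of the robot, y to its left, z up, the work surface at z = 0. Lengths are in mm, angles in rad, forces in N, time in s.
With the tool pointing down it reaches from about 425 to 925 mm from the base axis. Payload 6.8 kg.
Tool frame: the origin (TCP) lies at the very end of the fingers, on their centre line; the grasp point (between the pads) lies ctrl.pinch_z behind it (ctrl.pinch_z is the distance from the TCP to the grasp point, in mm); z points along the fingers, y is the line along which they close (so a half turn about z gives the same grasp; the last joint's range is limited). The gripper opens to 88 mm and grips with 3 to 60 N. Pads are 20 mm wide; open, the fingers measure 115 mm over their backs; the gripper's body (75 mm by 178 mm) begins 61 mm behind the grasp point.
Start: joints at [-1.306, 0.477, 0.022, 1.555, -0.011, 1.109, -0.083], TCP at [245.849, 628.654, 201.664] pointing down, gripper open.
Joint ranges: [-2.96, 2.96], [-0.34, 2.1], [-1.41, 1.46], [0.24, 2.44], [-1.37, 4.51], [0.17, 1.92], [-2.96, 2.96]. Speed limits (rad/s): [2.39, 2.39, 3.14, 3.14, 3.14, 3.14, 3.14].

INTERFACE

Orientations are given as a 3x3 rotation matrix whose columns are the frame's x, y, z axes.
In Python, from cell import ctrl, vision gives the robot as it stands. The module is installed in compiled form; this text tells all that it offers.
- The arm moves only by the tool carry_out, never from a script. Its argument "motion" is a list of rows, each a list of 2 entries, a list of its own where there are three numbers: the shift along the world's x, y, z as a fraction of full scale, then the turn, a rotation vector about the world's x, y, z as a fraction of full scale. A call has 1 to 12 rows; each row shifts and turns the commanded pose from where the row before left it; what a row does not reach is not made up. Full scale, the value 1, is 3 cm for a shift and 8 degrees for a turn. A row lasts 1/10 s, in which the tool goes at most 50 mm and 8.59 degrees, less where a joint would pass 70% of its speed; a pose out of reach is approached as far as the arm can. A call with a number of a shift or a turn outside -1 to 1 is refused whole. A call with a gripper value outside its range is refused whole. "hand" is the closure, from 0 (fully open) to 1 (shut), set as the call begins (left out, the last holds). The fingers move at their own pace and stop on an object; "grip_force" is the grip in N (left out, the last holds). Time passes only in rows, so rows that do not move let the fingers close. It gives the time, the measured TCP pose, the force, the opening and the grip force at its end, in the units of the state.
- ctrl.state(): the state, without advancing time (a new reading comes with each control period).
- vision.snapshot(name): name is "side" or "top" or "wrist"; returns a dict with "image" (384x512x3 uint8, blue, green, red), "depth" (384x512 float32, mm along the optical axis (not along the pixel's ray), 0 where there is no reading), "camera_matrix" (3x3 intrinsics, pixels), "origin" and "attitude" of the camera in the world. Camera axes: x right, y down, z forward; pixel columns grow to the right and rows downward; lengths in mm; the calibration is good to about 2 mm. A picture is of the moment at which its call begins.
- ctrl.close_job(): hands the job in; it is judged then, once.
The state is a dict: "t": time; "joints": joint angles; "qvel": joint speeds; "tau": joint torques, N m; "eef_pos": TCP position; "eef_rot": TCP orientation; "wrist_force": force on the tool from outside, world axes, zero at the start; "moment": the same for the moment, N m; "width": finger opening in mm; "grip_force": force on a finger pad.
Only numpy, scipy, OpenCV 4.12 (cv2) and the standard library are available. Lean on these libraries where they do the work, as an engineer would, in place of code of your own. Each camera call takes 0.05 s, during which the arm holds its last target. There are 200 camera calls.

## Working session

There is one attempt and no reset: what is moved stays moved. The work goes in short steps, Python scripts to look and compute and a tool call to move; the robot and the scene stay as the last step left them, time stands still between calls to the robot, and variables do not carry over. Pictures are saved under pics/ and viewed, at most 10 in all, crops included, and the job is handed in when it is done.

Besides the shell and the picture viewer there is one more tool, called after "Emit:" as name([rows], argument=value, ...), one row to a line, values as JSON. carry_out: Moves the arm, as the interface text tells. Its arguments: {"type":"object","properties":{"motion":{"type":"array","items":{"type":"array"}},"hand":{"type":"number"},"grip_force":{"type":"number"}},"required":["motion"]}

```bash
mkdir -p pics; cat > h.py <<'E'
import numpy as np, cv2
from cell import ctrl, vision
def pt(s,u,v,z=None):
    K=s["camera_matrix"];R=np.array(s["attitude"]);o=np.array(s["origin"])
    r=R@np.linalg.inv(K)@np.array([u,v,1.])
    if z is None: return o+r*s["depth"][int(v),int(u)]
    return o+r*(z-o[2])/r[2]
def cloud(s):
    K=s["camera_matrix"];h,w=s["depth"].shape
    u,v=np.meshgrid(np.arange(w),np.arange(h))
    d=s["depth"];c=np.stack([(u-K[0,2])/K[0,0]*d,(v-K[1,2])/K[1,1]*d,d],-1)
    return c@np.array(s["attitude"]).T+np.array(s["origin"])
E
python3 - <<'E'
from h import *
import pickle
for n in("top","side"):
    s=vision.snapshot(n);cv2.imwrite(f"pics/{n}.png",s["image"]);pickle.dump(s,open(n+".pkl","wb"));print(n,s["origin"],s["attitude"],s["camera_matrix"])
print(ctrl.state(),ctrl.pinch_z)
E
```

```text
top [ 444.10287824 -138.31274863  952.32266983] [[ 0.0076911  -0.98644032  0.16394004]
 [-0.99995953 -0.00682177  0.00586508]
 [-0.00466719 -0.16397851 -0.98645287]] [[395.07187167   0.         257.17152828]
 [  0.         395.07187167 186.9751295 ]
 [  0.           0.           1.        ]]
side [613.50348189 329.46029813 789.88701671] [[-0.99549171  0.07950353 -0.05172469]
 [ 0.09480558  0.81763763 -0.56787376]
 [-0.00285591 -0.57021741 -0.82148886]] [[417.11405011   0.         257.65418575]
 [  0.         417.11405011 195.67571541]
 [  0.           0.           1.        ]]
{'t': 0.1, 'joints': array([-1.30613851,  0.47768695,  0.02234388,  1.55631241, -0.01148293,
        1.10928519, -0.08310398]), 'qvel': array([ 0.00115071, -0.00098946, -0.00101043, -0.0024215 , -0.00084037,
        0.00087499,  0.00189686]), 'tau': array([ 4.27620515e-03, -5.84083986e+01,  1.54018845e+00, -2.73309445e+01,
       -5.41558396e-02,  1.31413591e-02,  5.55410327e-05]), 'eef_pos': array([245.64050154, 628.12387762, 200.81639921]), 'eef_rot': array([[-9.31334930e-01,  3.64163490e-01, -4.48632880e-04],
       [ 3.64163744e-01,  9.31333734e-01, -1.49790523e-03],
       [-1.27655462e-04, -1.55842729e-03, -9.99998778e-01]]), 'wrist_force': array([-0.30760638,  0.87797738, -0.09702146]), 'moment': array([-0.04124334,  0.06817024,  0.00146383]), 'grip_force': 0.0, 'width': 87.78791440196828} 18.700000000000003
```

View pics/top.png

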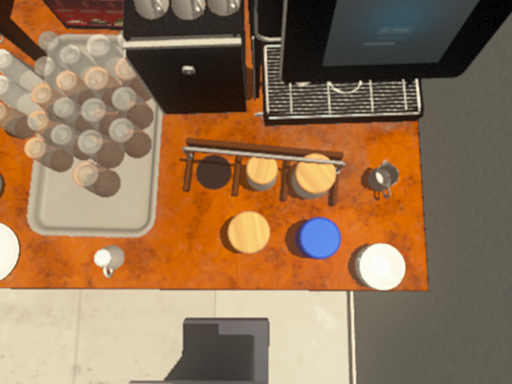

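View pics/side.png

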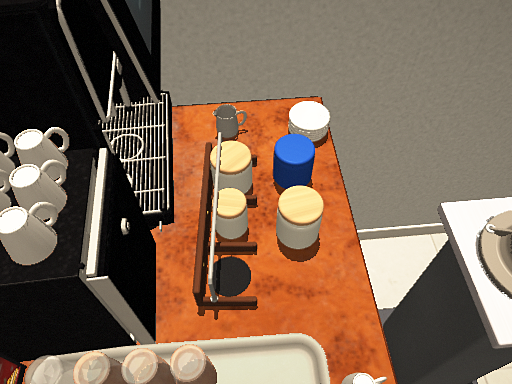

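The top view shows these candidates:
- (249,232): wooden lid on a white pot, standing in front of the rack.
- (319,238): blue look-alike.
- (314,176): twin, in the right bay.
- (262,172): slim canister, in the middle bay.
- (380,267): white bowl.

The black pad is at (214,172) in the left bay. I choose (249,232), which the side view shows at (300,203).

```bash
python3 - <<'E'
from h import *
import pickle
S={n:pickle.load(open(n+".pkl","rb")) for n in("top","side")}
def blobs(n,m,zs):
    s=S[n]; C=cloud(s)
    k,l,st,ce=cv2.connectedComponentsWithStats(m.astype(np.uint8))
    for i in range(1,k):
        if st[i,4]<250: continue
        c=cv2.findContours((l==i).astype(np.uint8),cv2.RETR_EXTERNAL,cv2.CHAIN_APPROX_NONE)[0][0]
        P=np.array([pt(s,u,v,zs)[:2] for u,v in c[:,0]])
        (cc,r)=cv2.minEnclosingCircle(P.astype(np.float32))
        print(n,ce[i].round(),st[i,4],"circ",np.round(cc,1),round(r,1),"zmed",np.median(C[l==i][:,2]).round(1))
for n in S:
    s=S[n];hsv=cv2.cvtColor(s["image"],cv2.COLOR_BGR2HSV);H,Sa,V=[hsv[...,i].astype(int) for i in range(3)]
    C=cloud(s);Z=C[...,2]
    x,y=C[...,0],C[...,1]
    roi=(x>420)&(x<780)&(y>-420)&(y<120)
    blobs(n,(Z>90)&(Z<125)&roi&(Sa>60)&(H>12)&(H<30)&(V>120),105)
    print("pad"); blobs(n,(V<60)&(abs(Z)<8)&roi,1)
    b=roi&(H>100)&(H<130)&(Sa>150);print("blue",np.percentile(C[b],[2,50,98],axis=0).round())
    print("canister hi", np.median(Z[(Z>108)&(Z<116)&roi]), )
    # dividers/board: reddish-brown dark, above table
    bd=roi&(Z>60)&(Z<76)&(V<130)
    p=C[bd][:, :2]; print("board",len(p)); 
    if len(p)>20: print(cv2.fitLine(p.astype(np.float32),cv2.DIST_HUBER,0,.01,.01).ravel(),np.percentile(p,[1,99],axis=0))
a=S["top"]["image"][120:290,170:410];b=S["side"]["image"][120:320,180:360]
a=cv2.resize(a,None,fx=1.6,fy=2*0.8);b=cv2.resize(b,None,fx=2,fy=2)
cv=np.zeros((400,a.shape[1]+b.shape[1],3),np.uint8);cv[:a.shape[0],:a.shape[1]]=a;cv[:b.shape[0],a.shape[1]:]=b
cv2.imwrite("pics/crop.png",cv)
t=S["top"]
for u,v in((185,148),(343,163)):print("rail end",pt(t,u,v,114))
E
```

```text
top [262. 169.] 710 circ [ 626.8 -143.1] 34.6 zmed 98.2
top [315. 176.] 1072 circ [ 617.1 -260.3] 44.8 zmed 100.2
top [249. 231.] 1400 circ [ 489.3 -115.7] 45.0 zmed 112.1
pad
blue [[ 438. -309.   97.]
 [ 486. -258.  100.]
 [ 750. -219.  501.]]
canister hi 112.4460615830451
board 1448
[ 2.1766336e-01 -9.7602391e-01  7.1981946e+02 -1.8888393e+02] [[ 483.33789252 -412.46389494]
 [ 777.92831135   27.49698164]]
side [234. 157.] 830 circ [ 620.3 -251. ] 47.0 zmed 99.3
side [301. 205.] 1378 circ [ 487.5 -114.3] 47.2 zmed 111.2
side [230. 202.] 707 circ [ 629.8 -134.4] 35.7 zmed 97.4
pad
side [231. 276.] 1222 circ [640.8 -24.8] 44.2 zmed 0.6
blue [[ 440. -322.   15.]
 [ 489. -239.   98.]
 [ 760. -176.  465.]]
canister hi 111.71807573468573
board 1655
[ 7.6727323e-02  9.9705213e-01  6.8473901e+02 -1.4286035e+02] [[ 449.14394265 -412.0891719 ]
 [ 772.26292313   33.65387778]]
rail end [668.81240104  25.30945929 114.        ]
rail end [ 637.47017424 -319.23307235  114.        ]
```

View pics/crop.png

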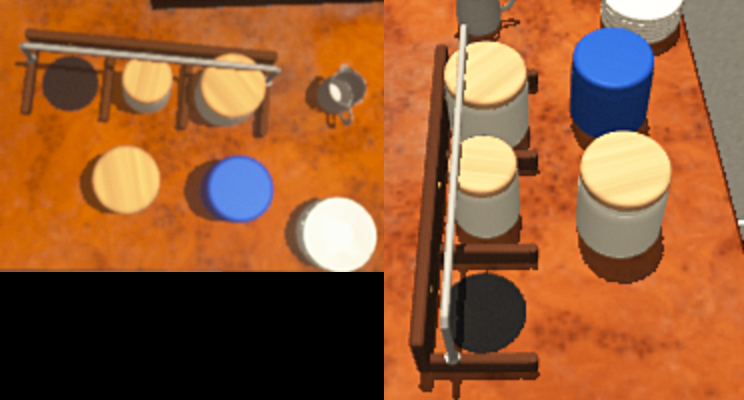

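The crop confirms the choice: a wooden lid on a white pot standing in front of the rack, with its top at about 112 mm (proud). The pad is in the left bay, and the blue one is excluded. Next I measure the pad and rail precisely in both views.

```bash
python3 - <<'E'
from h import *
import pickle
for n,c0,cp,cr in(("top",(249,232),(214,172),((185,148),(343,163))),("side",(300,203),(231,276),((219,135),(212,298)))):
    s=pickle.load(open(n+".pkl","rb"));hsv=cv2.cvtColor(s["image"],cv2.COLOR_BGR2HSV).astype(int);C=cloud(s);Z=C[...,2];V=hsv[...,2]
    def ell(m,seed,z,name):
        k,l=cv2.connectedComponents(m.astype(np.uint8));i=l[seed[1],seed[0]]
        c=max(cv2.findContours((l==i).astype(np.uint8),0,1)[0],key=len)[:,0]
        P=np.array([pt(s,u,v,z)[:2] for u,v in c],np.float32);h=cv2.convexHull(P)
        print(n,name,i,np.round(cv2.minEnclosingCircle(h),1).tolist() if 0 else cv2.minEnclosingCircle(h), cv2.fitEllipse(h)[:2], "x",h[:,0,0].min(),h[:,0,0].max(),"y",h[:,0,1].min(),h[:,0,1].max())
    ell((Z>106)&(Z<118)&(hsv[...,1]>60),c0,112,"lid")
    print(V[cp[1]-1:cp[1]+2,cp[0]],Z[cp[1],cp[0]], V[cp[1],cp[0]-30:cp[0]+30:4])
    ell(V<75,cp,1,"pad")
    # rail
    sat=hsv[...,1]
    m=(sat<70)&(V>90)&(Z>100)&(Z<122); x,y=C[...,0],C[...,1]; m&=(x>600)&(x<700)&(y<60)&(y>-360)
    p=C[m];print("rail n",len(p),cv2.fitLine(p[:,:2].astype(np.float32),cv2.DIST_HUBER,0,.01,.01).ravel(),np.percentile(p,[1,99],axis=0).round(1).tolist())
    # board front top edge & dividers from depth
    d=(Z>20)&(Z<34)&(x>540)&(x<690)&(y<60)&(y>-360);p=C[d]
    f=p[(p[:,0]<610)&(V[d]<140)]
    for a,b in((-10,60),(-110,-60)):
        q=f[(f[:,1]>a)&(f[:,1]<b)]; 
        if len(q)>5: print("div",a,b,len(q),np.percentile(q,[2,50,98],axis=0).round(1).tolist())
E
```

```text
top lid 99 ((488.8816833496094, -115.8537826538086), 44.621978759765625) ((488.9698791503906, -115.88890838623047), (88.10208129882812, 88.69587707519531)) x 445.20206 531.7218 y -159.10948 -72.09943
[74 75 74] -0.6916797261593501 [159 127 154 122  73  76  71  72  74  73  73  72 189 118  96]
top pad 0 ((671.5880737304688, -128.75897216796875), 776.5555419921875) ((624.7208862304688, -117.16806030273438), (1204.169677734375, 1709.2293701171875)) x 148.80608 1104.7146 y -795.44635 543.9516
rail n 534 [ 9.2849158e-02  9.9568021e-01  6.5430927e+02 -1.4456317e+02] [[637.2, -318.8, 102.2], [671.4, 27.0, 117.6]]
div -10 60 43 [[591.3, 30.1, 22.1], [600.8, 36.2, 27.2], [609.1, 41.9, 30.9]]
div -110 -60 63 [[580.9, -87.1, 23.6], [595.1, -80.6, 27.5], [609.4, -75.4, 31.3]]
side lid 9 ((490.19830322265625, -111.71907806396484), 45.86397933959961) ((489.6820373535156, -112.12548828125), (88.23733520507812, 90.50941467285156)) x 445.41946 533.7586 y -157.52625 -66.76174
[44 45 48] -1.0911381292654596 [ 38  24 231  37  19  44  47  44  41  44  45  45  36 220 226]
side pad 177 ((640.8433227539062, -24.774799346923828), 44.19343948364258) ((639.1444702148438, -24.64236068725586), (82.42765045166016, 88.17022705078125)) x 597.2036 675.18823 y -68.29694 18.74381
rail n 559 [ 9.14271027e-02  9.95811760e-01  6.56915344e+02 -1.18622604e+02] [[637.8, -314.7, 106.4], [673.4, 32.3, 116.3]]
div -10 60 60 [[591.1, 33.2, 21.0], [600.5, 39.2, 26.6], [608.7, 43.2, 29.8]]
div -110 -60 83 [[580.4, -84.3, 20.8], [594.8, -77.7, 26.6], [609.3, -74.2, 29.3]]
```

Emit:
carry_out([
  [[0.5, -1, 0.3], [0, 0, -0.44]],
  [[0.5, -1, 0.3], [0, 0, -0.44]],
  [[0.5, -1, 0.3], [0, 0, -0.44]],
  [[0.5, -1, 0.3], [0, 0, -0.44]],
  [[0.5, -1, 0], [0, 0, -0.44]],
  [[0.5, -1, 0], [0, 0, -0.44]],
  [[0.5, -1, 0], [0, 0, -0.44]],
  [[0.5, -1, 0], [0, 0, -0.44]],
  [[0.5, -1, 0], [0, 0, -0.44]],
  [[0.5, -1, 0], [0, 0, -0.44]],
  [[0.5, -1, 0], [0, 0, -0.44]],
  [[0.5, -1, 0], [0, 0, -0.44]],
], hand=1)

```text
t: 1.3
eef_pos: [426.0, 267.2, 237.5]
eef_rot: [[-0.442, 0.897, -0.0], [0.897, 0.442, -0.0], [-0.0, -0.0, -1.0]]
wrist_force: [0.3, -0.2, 0.3]
width: 0.3
grip_force: 0.0
```

Emit:
carry_out([
  [[0.2, -1, 0], [0, 0, -0.44]],
  [[0.2, -1, 0], [0, 0, -0.44]],
  [[0.2, -1, 0], [0, 0, -0.44]],
  [[0.2, -1, 0], [0, 0, -0.44]],
  [[0.2, -1, 0], [0, 0, -0.44]],
  [[0.2, -1, 0], [0, 0, -0.44]],
  [[0.2, -1, 0], [0, 0, -0.44]],
  [[0.2, -1, 0], [0, 0, -0.44]],
  [[0.2, -1, 0], [0, 0, -0.44]],
  [[0.2, -1, 0], [0, 0, -0.44]],
  [[0, -1, 0], [0, 0, -0.44]],
  [[0, 0, 0], [0, 0, -0.44]],
])

```text
t: 2.5
eef_pos: [484.8, -66.0, 237.7]
eef_rot: [[0.282, 0.959, -0.0], [0.959, -0.282, -0.001], [-0.001, 0.0, -1.0]]
wrist_force: [-0.2, -0.0, 0.2]
width: 0.5
grip_force: 0.0
```

Emit:
carry_out([
  [[0.15, -0.8, -0.4], [0, 0, 0]],
  [[0, -0.8, -0.8], [0, 0, 0]],
  [[0, 0, -1], [0, 0, 0]],
  [[0, 0, -1], [0, 0, 0]],
  [[0, 0, -0.5], [0, 0, 0]],
  [[0, 0, 0], [0, 0, 0]],
  [[0, 0, 0], [0, 0, 0]],
])

```text
t: 3.2
eef_pos: [490.1, -109.5, 127.0]
eef_rot: [[0.274, 0.962, -0.0], [0.962, -0.274, -0.0], [-0.0, -0.0, -1.0]]
wrist_force: [0.9, -0.5, 0.1]
width: 0.6
grip_force: 0.0
```

Emit:
carry_out([
  [[0, -0.15, -0.2], [0, 0, 0]],
  [[0, 0, -0.15], [0, 0, 0]],
  [[0, 0, -0.1], [0, 0, 0]],
  [[0, 0, -0.05], [0, 0, 0]],
  [[0, 0, -0.05], [0, 0, 0]],
  [[0, 0, 0], [0, 0, 0]],
])

```text
t: 3.8
eef_pos: [490.3, -113.8, 110.1]
eef_rot: [[0.273, 0.962, -0.0], [0.962, -0.273, -0.0], [-0.0, -0.0, -1.0]]
wrist_force: [0.4, -0.3, -0.3]
width: 0.3
grip_force: 0.0
```

Emit:
carry_out([
  [[0, 0, -0.04], [0, 0, 0]],
  [[0, 0, -0.04], [0, 0, 0]],
  [[0, 0, -0.04], [0, 0, 0]],
  [[0, 0, 0], [0, 0, 0]],
])

```text
t: 4.2
eef_pos: [490.3, -113.8, 106.4]
eef_rot: [[0.273, 0.962, -0.0], [0.962, -0.273, -0.0], [-0.0, -0.0, -1.0]]
wrist_force: [-0.2, -0.2, 0.3]
width: 0.8
grip_force: 0.0
```

Emit:
carry_out([
  [[0, 0, -0.04], [0, 0, 0]],
  [[0, 0, -0.04], [0, 0, 0]],
  [[0, 0, -0.04], [0, 0, 0]],
  [[0, 0, 0], [0, 0, 0]],
])

```text
t: 4.6
eef_pos: [490.2, -113.8, 102.8]
eef_rot: [[0.273, 0.962, -0.0], [0.962, -0.273, 0.0], [-0.0, -0.0, -1.0]]
wrist_force: [-1.2, 1.1, 0.2]
width: 0.7
grip_force: 0.0
```

Emit:
carry_out([
  [[0, 0, -0.04], [0, 0, 0]],
  [[0, 0, -0.04], [0, 0, 0]],
  [[0, 0, 0], [0, 0, 0]],
])

```text
t: 4.9
eef_pos: [490.2, -113.8, 100.4]
eef_rot: [[0.273, 0.962, -0.0], [0.962, -0.273, 0.0], [-0.0, -0.0, -1.0]]
wrist_force: [0.8, 0.6, 1.1]
width: 0.3
grip_force: 0.0
```

Emit:
carry_out([
  [[0, 0, -0.04], [0, 0, 0]],
  [[0, 0, 0], [0, 0, 0]],
])

```text
t: 5.1
eef_pos: [490.3, -113.8, 99.2]
eef_rot: [[0.273, 0.962, -0.0], [0.962, -0.273, 0.0], [-0.0, -0.0, -1.0]]
wrist_force: [0.4, -0.1, 0.2]
width: 0.6
grip_force: 0.0
```

```bash
python3 - <<'E'
from h import *
print(ctrl.state()["wrist_force"])
s=vision.snapshot("side");C=cloud(s);m=(np.hypot(C[...,0]-490,C[...,1]+114)<42)&(C[...,2]>90)&(C[...,2]<120)
print(np.median(C[m][:,2]),m.sum())
cv2.imwrite("pics/press.png",cv2.resize(s["image"][100:300,180:380],None,fx=2,fy=2))
E
```

```text
[ 0.40863737 -0.10890365  0.17512874]
111.42359703506031 1017
```

View pics/press.png

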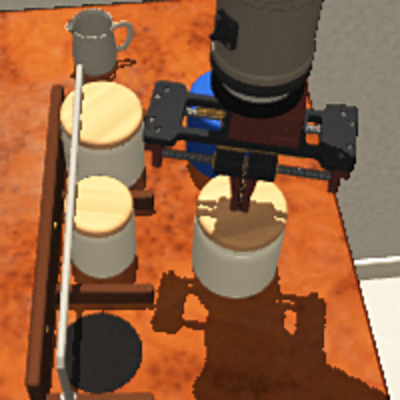

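The lid is still at 111 mm and there is no force. The fingertips are at crop (240,208), over the middle of the lid. I check where they really are.

```bash
python3 - <<'E'
from h import *
for n in("side","top"):
    s=vision.snapshot(n);C=cloud(s);V=s["image"].max(2)
    m=(np.hypot(C[...,0]-490,C[...,1]+114)<60)&(C[...,2]>113.5)&(C[...,2]<165)
    p=C[m];o=np.argsort(p[:,2]);print(n,len(p));print(p[o][:25:2].round(1).tolist())
    if n=="side":
        for v in range(176,214,3): print(v,[C[v,u].round(0).astype(int).tolist() for u in (298,300,302)])
print(ctrl.state()["eef_pos"],ctrl.state()["joints"])
E
```

```text
side 181
[[510.4, -138.7, 113.5], [467.1, -110.5, 113.5], [497.6, -144.8, 113.5], [472.9, -99.4, 113.6], [502.2, -86.2, 113.6], [447.3, -110.9, 113.6], [465.2, -110.3, 113.6], [463.1, -134.0, 113.7], [501.0, -135.2, 113.7], [523.7, -113.5, 113.8], [502.3, -125.6, 113.8], [513.7, -87.1, 113.8], [462.4, -138.7, 113.9]]
176 [[506, -94, 226], [502, -95, 225], [494, -114, 199]]
179 [[507, -89, 225], [503, -90, 223], [497, -97, 213]]
182 [[507, -84, 223], [504, -84, 222], [499, -87, 217]]
185 [[506, -85, 213], [503, -83, 215], [492, -111, 176]]
188 [[506, -85, 204], [503, -82, 208], [493, -105, 174]]
191 [[500, -105, 167], [496, -105, 165], [493, -103, 168]]
194 [[499, -105, 157], [495, -106, 154], [492, -103, 159]]
197 [[498, -104, 148], [488, -128, 112], [491, -102, 149]]
200 [[497, -106, 136], [493, -105, 136], [490, -103, 138]]
203 [[497, -104, 128], [493, -103, 128], [489, -104, 127]]
206 [[495, -108, 111], [491, -107, 112], [487, -108, 110]]
209 [[496, -99, 114], [492, -100, 112], [488, -100, 111]]
212 [[497, -94, 111], [494, -91, 116], [490, -93, 112]]
top 0
[]
[ 490.3898756  -113.8577171    99.39027497] [-0.38290757  0.3764902   0.60008178  2.08638285 -0.30506255  0.76330168
  0.13100284]
```

The fingertips are really at about z = 118, so the reported TCP reads about 19 mm low. I keep going down and rely on force.

Emit:
carry_out([
  [[0, 0, -0.04], [0, 0, 0]],
  [[0, 0, -0.04], [0, 0, 0]],
  [[0, 0, 0], [0, 0, 0]],
])

```text
t: 5.55
eef_pos: [490.2, -113.8, 96.8]
eef_rot: [[0.273, 0.962, -0.0], [0.962, -0.273, 0.0], [-0.0, -0.0, -1.0]]
wrist_force: [0.4, -0.2, 0.4]
width: 0.4
grip_force: 0.0
```

Emit:
carry_out([
  [[0, 0, -0.04], [0, 0, 0]],
  [[0, 0, 0], [0, 0, 0]],
])

```text
t: 5.75
eef_pos: [490.3, -113.9, 95.6]
eef_rot: [[0.273, 0.962, -0.0], [0.962, -0.273, 0.0], [-0.0, -0.0, -1.0]]
wrist_force: [0.1, 0.2, -0.3]
width: 0.7
grip_force: 0.0
```

Emit:
carry_out([
  [[0, 0, -0.04], [0, 0, 0]],
  [[0, 0, 0], [0, 0, 0]],
])

```text
t: 5.95
eef_pos: [490.3, -113.8, 94.5]
eef_rot: [[0.273, 0.962, -0.0], [0.962, -0.273, 0.0], [-0.0, -0.0, -1.0]]
wrist_force: [0.3, -0.1, 0.3]
width: 0.0
grip_force: 0.0
```

Emit:
carry_out([
  [[0, 0, -0.04], [0, 0, 0]],
  [[0, 0, 0], [0, 0, 0]],
])

```text
t: 6.15
eef_pos: [490.3, -113.8, 93.2]
eef_rot: [[0.273, 0.962, -0.0], [0.962, -0.273, 0.0], [-0.0, -0.0, -1.0]]
wrist_force: [-1.1, 0.3, 0.6]
width: 0.5
grip_force: 0.0
```

Emit:
carry_out([
  [[0, 0, -0.04], [0, 0, 0]],
  [[0, 0, 0], [0, 0, 0]],
])

```text
t: 6.35
eef_pos: [490.3, -113.8, 92.1]
eef_rot: [[0.273, 0.962, -0.0], [0.962, -0.273, -0.0], [-0.0, -0.0, -1.0]]
wrist_force: [0.4, -0.1, -0.5]
width: 0.5
grip_force: 0.0
```

Emit:
carry_out([
  [[0, 0, -0.04], [0, 0, 0]],
  [[0, 0, 0], [0, 0, 0]],
])

```text
t: 6.55
eef_pos: [490.4, -113.9, 91.0]
eef_rot: [[0.273, 0.962, 0.0], [0.962, -0.273, 0.0], [0.0, 0.0, -1.0]]
wrist_force: [-0.1, -0.5, 1.4]
width: 0.3
grip_force: 0.6
```

```bash
python3 - <<'E'
from h import *
s=vision.snapshot("side");C=cloud(s)
m=(np.hypot(C[...,0]-490,C[...,1]+114)<42)&(C[...,2]>90)&(C[...,2]<120);print(np.median(C[m][:,2]))
for v in range(196,214,2): print(v,[C[v,u].round(0).astype(int).tolist() for u in (298,300,302)])
print(ctrl.state()["wrist_force"],ctrl.state()["eef_pos"])
cv2.imwrite("pics/tip.png",cv2.resize(s["image"][160:240,260:340],None,fx=6,fy=6,interpolation=0))
E
```

```text
110.88128318699535
196 [[499, -104, 151], [488, -130, 112], [492, -102, 153]]
198 [[498, -103, 145], [494, -106, 140], [491, -103, 145]]
200 [[498, -104, 138], [493, -105, 136], [490, -102, 140]]
202 [[497, -105, 130], [493, -105, 129], [490, -103, 132]]
204 [[494, -112, 111], [493, -104, 124], [489, -102, 125]]
206 [[495, -106, 113], [492, -103, 118], [489, -100, 122]]
208 [[496, -103, 111], [492, -103, 111], [488, -102, 111]]
210 [[496, -99, 111], [492, -99, 110], [489, -98, 111]]
212 [[497, -93, 112], [493, -93, 112], [490, -92, 113]]
[-0.58079727  0.34572404  2.48630748] [ 490.43033784 -113.85654413   91.01195314]
```

View pics/tip.png

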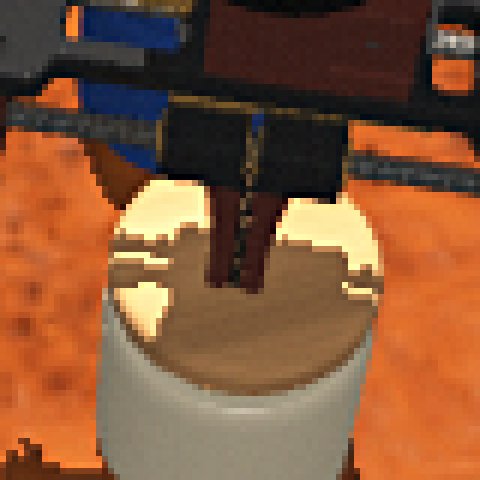

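Contact has begun: the fingertips are on the middle of the lid, with 2.5 N at a reported z of 91. I keep pressing in small steps.

Emit:
carry_out([
  [[0, 0, -0.04], [0, 0, 0]],
  [[0, 0, 0], [0, 0, 0]],
])

```text
t: 6.8
eef_pos: [490.4, -113.9, 90.0]
eef_rot: [[0.273, 0.962, 0.0], [0.962, -0.273, 0.0], [0.0, 0.0, -1.0]]
wrist_force: [-1.0, -0.1, 4.7]
width: 0.5
grip_force: 2.1
```

Emit:
carry_out([
  [[0, 0, -0.04], [0, 0, 0]],
  [[0, 0, 0], [0, 0, 0]],
])

```text
t: 7.0
eef_pos: [490.4, -113.9, 88.7]
eef_rot: [[0.273, 0.962, 0.0], [0.962, -0.273, 0.0], [0.0, 0.0, -1.0]]
wrist_force: [-0.5, 0.0, 3.4]
width: 0.1
grip_force: 1.8
```

Emit:
carry_out([
  [[0, 0, -0.04], [0, 0, 0]],
  [[0, 0, 0], [0, 0, 0]],
])

```text
t: 7.2
eef_pos: [490.4, -113.9, 87.2]
eef_rot: [[0.273, 0.962, 0.0], [0.962, -0.273, -0.0], [-0.0, 0.0, -1.0]]
wrist_force: [-0.4, 0.2, 1.2]
width: 0.5
grip_force: 0.8
```

Emit:
carry_out([
  [[0, 0, -0.04], [0, 0, 0]],
  [[0, 0, -0.04], [0, 0, 0]],
  [[0, 0, 0], [0, 0, 0]],
])

```text
t: 7.5
eef_pos: [490.0, -113.8, 84.6]
eef_rot: [[0.273, 0.962, -0.001], [0.962, -0.273, -0.0], [-0.0, -0.001, -1.0]]
wrist_force: [-0.1, -0.1, 0.3]
width: 0.4
grip_force: 0.0
```

Emit:
carry_out([
  [[0, 0, -0.04], [0, 0, 0]],
  [[0, 0, -0.04], [0, 0, 0]],
  [[0, 0, 0], [0, 0, 0]],
])

```text
t: 7.8
eef_pos: [490.1, -113.8, 82.3]
eef_rot: [[0.273, 0.962, -0.0], [0.962, -0.273, 0.0], [-0.0, -0.0, -1.0]]
wrist_force: [-0.2, 0.2, 0.7]
width: 0.4
grip_force: 0.0
```

Emit:
carry_out([
  [[0, 0, -0.04], [0, 0, 0]],
  [[0, 0, 0], [0, 0, 0]],
])

```text
t: 8.0
eef_pos: [490.3, -113.8, 81.2]
eef_rot: [[0.273, 0.962, -0.0], [0.962, -0.273, 0.0], [-0.0, -0.0, -1.0]]
wrist_force: [1.3, 0.4, -0.3]
width: 0.5
grip_force: 0.0
```

Past the hump. I press gently on the home stop to be sure.

Emit:
carry_out([
  [[0, 0, -0.04], [0, 0, 0]],
  [[0, 0, 0], [0, 0, 0]],
])

```text
t: 8.2
eef_pos: [490.3, -113.8, 80.0]
eef_rot: [[0.273, 0.962, -0.0], [0.962, -0.273, 0.0], [-0.0, -0.0, -1.0]]
wrist_force: [-0.2, -0.0, -1.0]
width: 0.4
grip_force: 0.0
```

Emit:
carry_out([
  [[0, 0, -0.04], [0, 0, 0]],
  [[0, 0, 0], [0, 0, 0]],
])

```text
t: 8.4
eef_pos: [490.5, -113.9, 79.4]
eef_rot: [[0.273, 0.962, 0.0], [0.962, -0.273, 0.0], [0.0, 0.0, -1.0]]
wrist_force: [-2.7, 0.8, 5.4]
width: 0.4
grip_force: 2.9
```

```bash
python3 - <<'E'
from h import *
s=vision.snapshot("side");C=cloud(s)
m=(np.hypot(C[...,0]-490,C[...,1]+114)<42)&(C[...,2]>90)&(C[...,2]<120);print(np.median(C[m][:,2]))
print(ctrl.state()["wrist_force"],ctrl.state()["eef_pos"])
E
```

```text
99.34592213765939
[-1.24566171  0.96640863  5.99513456] [ 490.48270906 -113.84927582   79.36338831]
```

Lid home: measured top 99.3 mm, with the stop felt at 6 N. Now I retreat, open to about 60 mm as a cradle, and move behind the canister for the sideways push.

Emit:
carry_out([
  [[0, 0, 0.3], [0, 0, 0]],
  [[0, 0, 1], [0, 0, 0]],
  [[0, 0, 1], [0, 0, 0]],
  [[0, 0, 1], [0, 0, 0]],
  [[-0.2, -0.7, 0.3], [0, 0, 0]],
  [[-0.2, -0.7, 0], [0, 0, 0]],
  [[-0.2, -0.7, 0], [0, 0, 0]],
  [[0, 0, 0], [0, 0, 0]],
  [[0, 0, 0], [0, 0, 0]],
])

```text
t: 9.35
eef_pos: [472.4, -176.7, 187.2]
eef_rot: [[0.274, 0.962, 0.0], [0.962, -0.274, 0.0], [0.0, 0.0, -1.0]]
wrist_force: [0.8, 0.8, 0.3]
width: 0.6
grip_force: 0.0
```

Emit:
carry_out([
  [[0, 0, -1], [0, 0, 0]],
  [[0, 0, -0.5], [0, 0, 0]],
  [[0, 0, 0], [0, 0, 0]],
  [[0, 0, 0], [0, 0, 0]],
], hand=0.32)

```text
t: 9.75
eef_pos: [472.8, -176.1, 142.2]
eef_rot: [[0.272, 0.962, -0.0], [0.962, -0.272, 0.0], [-0.0, -0.0, -1.0]]
wrist_force: [0.3, 1.3, -0.2]
width: 29.3
grip_force: 0.0
```

```bash
python3 - <<'E'
from h import *
s=vision.snapshot("side");C=cloud(s)
m=(np.hypot(C[...,0]-490,C[...,1]+114)<44)&(C[...,2]>80)&(C[...,2]<118);print(np.median(C[m][:,2]))
cv2.imwrite("pics/open.png",cv2.resize(s["image"][60:300,180:380],None,fx=2,fy=2))
t=vision.snapshot("top");hsv=cv2.cvtColor(t["image"],cv2.COLOR_BGR2HSV).astype(int)
b=(hsv[...,0]>105)&(hsv[...,0]<128)&(hsv[...,1]>150);b[:200]=0
ys,xs=np.nonzero(b);P=np.array([pt(t,u,v,100)[:2] for u,v in zip(xs,ys)]);print("blue",P.min(0),P.max(0),len(P))
E
```

```text
99.18270633900124
blue [ 455.13142093 -306.65955009] [ 463.60137015 -302.18518524] 5
```

View pics/open.png

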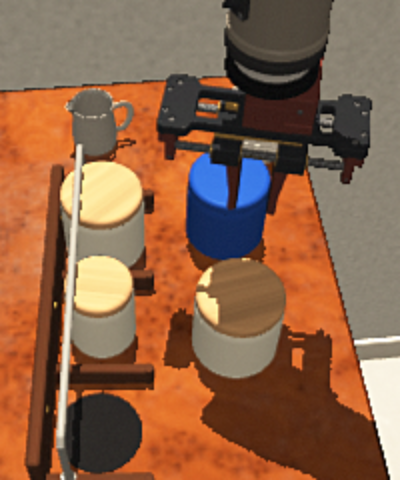

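The view shows the lid home (99 mm), the fingers part open, and the body's end legs at crop (347,178) and (170,155). I measure how low those legs hang.

Emit:
carry_out([
  [[0, 0, 0], [0, 0, 0]],
  [[0, 0, 0], [0, 0, 0]],
  [[0, 0, 0], [0, 0, 0]],
  [[0, 0, 0], [0, 0, 0]],
])

```text
t: 10.25
eef_pos: [472.5, -176.9, 142.2]
eef_rot: [[0.273, 0.962, 0.0], [0.962, -0.273, 0.0], [0.0, 0.0, -1.0]]
wrist_force: [-0.4, -0.1, 0.1]
width: 59.3
grip_force: 0.0
```

```bash
python3 - <<'E'
from h import *
e=ctrl.state();T=e["eef_pos"];R=e["eef_rot"];print(T,e["width"])
s=vision.snapshot("side");C=cloud(s);Q=(C-T)@R
m=(Q[...,2]>-160)&(Q[...,2]<5)&(abs(Q[...,1])<110)&(abs(Q[...,0])<60)&(C[...,2]>104)
q=Q[m]
for a in range(-100,100,10):
    k=q[(q[:,1]>=a)&(q[:,1]<a+10)]
    if len(k)>3: print(a,len(k),"lowest behind TCP",np.sort(-k[:,2])[:4].round(),"x",np.percentile(k[:,0],[3,97]).round())
E
```

```text
[ 472.45579681 -176.86026032  142.15002228] 59.31608099736327
-90 147 lowest behind TCP [126. 126. 127. 129.] x [-28.  32.]
-80 265 lowest behind TCP [101. 101. 101. 103.] x [-29.  34.]
-70 216 lowest behind TCP [113. 113. 113. 114.] x [-30.  33.]
-60 203 lowest behind TCP [105. 105. 108. 109.] x [-23.  34.]
-50 219 lowest behind TCP [68. 74. 79. 81.] x [-19.  34.]
-40 271 lowest behind TCP [22. 23. 25. 25.] x [10. 34.]
-30 154 lowest behind TCP [22. 22. 25. 28.] x [-4. 29.]
-20 105 lowest behind TCP [112. 113. 113. 113.] x [19. 28.]
-10 103 lowest behind TCP [111. 113. 114. 114.] x [18. 28.]
0 103 lowest behind TCP [111. 113. 113. 114.] x [19. 29.]
10 100 lowest behind TCP [113. 113. 114. 114.] x [ 6. 29.]
20 150 lowest behind TCP [112. 112. 113. 113.] x [-23.  28.]
30 332 lowest behind TCP [21. 21. 21. 23.] x [-22.  33.]
40 242 lowest behind TCP [26. 58. 60. 62.] x [-22.  34.]
50 201 lowest behind TCP [106. 106. 107. 108.] x [-23.  34.]
60 209 lowest behind TCP [111. 113. 114. 114.] x [-27.  33.]
70 236 lowest behind TCP [102. 102. 104. 104.] x [-29.  33.]
80 209 lowest behind TCP [104. 104. 105. 106.] x [-29.  33.]
```

The whole gripper sits about 20 mm higher than reported, which matches what contact showed. I go down to a reported z of about 35, which puts the true tip at about 55 and keeps the body clear of the lids.

Emit:
carry_out([
  [[0, 0, -0.8], [0, 0, 0]],
  [[0, 0, -0.8], [0, 0, 0]],
  [[0, 0, -0.8], [0, 0, 0]],
  [[0, 0, -0.8], [0, 0, 0]],
  [[0, 0, -0.37], [0, 0, 0]],
  [[0, 0, 0], [0, 0, 0]],
  [[0, 0, 0], [0, 0, 0]],
])

```text
t: 11.0
eef_pos: [472.7, -177.2, 35.4]
eef_rot: [[0.273, 0.962, 0.001], [0.962, -0.273, -0.0], [-0.0, 0.001, -1.0]]
wrist_force: [0.1, 0.5, 0.6]
width: 60.3
grip_force: 0.0
```

Emit:
carry_out([
  [[0.04, 0.16, 0], [0, 0, 0]],
  [[0.04, 0.16, 0], [0, 0, 0]],
  [[0.04, 0.16, 0], [0, 0, 0]],
  [[0.04, 0.12, 0], [0, 0, 0]],
  [[0.03, 0.1, 0], [0, 0, 0]],
  [[0.03, 0.1, 0], [0, 0, 0]],
  [[0.03, 0.1, 0], [0, 0, 0]],
])

```text
t: 11.7
eef_pos: [478.0, -152.1, 35.2]
eef_rot: [[0.274, 0.962, -0.002], [0.962, -0.274, -0.002], [-0.003, -0.001, -1.0]]
wrist_force: [-4.9, -8.0, 5.1]
width: 59.9
grip_force: 4.4
```

Emit:
carry_out([
  [[0.04, 0.14, 0], [0, 0, 0]],
  [[0.04, 0.14, 0], [0, 0, 0]],
  [[0.04, 0.14, 0], [0, 0, 0]],
  [[0.04, 0.14, 0], [0, 0, 0]],
  [[0.04, 0.14, 0], [0, 0, 0]],
  [[0.04, 0.14, 0], [0, 0, 0]],
  [[0.04, 0.14, 0], [0, 0, 0]],
  [[0.04, 0.14, 0], [0, 0, 0]],
])

```text
t: 12.5
eef_pos: [489.4, -118.6, 35.4]
eef_rot: [[0.275, 0.962, 0.001], [0.962, -0.275, -0.003], [-0.003, 0.002, -1.0]]
wrist_force: [-2.0, -6.8, 3.2]
width: 59.9
grip_force: 4.2
```

```bash
cat > look.py <<'E'
from h import *
C0=np.array([639.3,-24.7]);X=np.array([.9957,-.092]);Y=np.array([.092,.9957])
e=ctrl.state();T=e["eef_pos"];print("tcp",T.round(1),"w",e["wrist_force"].round(1))
for n in("side","top"):
    s=vision.snapshot(n);C=cloud(s);Z=C[...,2];hsv=cv2.cvtColor(s["image"],cv2.COLOR_BGR2HSV).astype(int)
    m=(Z>94)&(Z<105)&(hsv[...,0]>8)&(hsv[...,0]<32)&(hsv[...,1]>45)
    k,l,st,_=cv2.connectedComponentsWithStats(m.astype(np.uint8))
    for i in range(1,k):
        if st[i,4]<150: continue
        p=C[l==i]; c=cv2.convexHull(p[:,:2].astype(np.float32))
        (a,r)=cv2.minEnclosingCircle(c); d=np.array(a)-C0
        print(n,"c",np.round(a,1),"r",round(r,1),"z",np.percentile(p[:,2],[5,50,95]).round(1),"rack",(d@X).round(1),(d@Y).round(1))
E
python3 look.py
```

```text
tcp [ 489.4 -118.6   35.4] w [-2.  -6.8  3.2]
side c [ 620.1 -259.3] r 45.2 z [ 96.6  99.4 101.5] rack 2.4 -235.4
side c [ 628.2 -142.1] r 34.8 z [95.3 97.4 99.4] rack -0.2 -117.9
side c [502.5 -75.6] r 45.4 z [ 96.6  99.4 101.5] rack -131.6 -63.2
top c [ 629.5 -143.3] r 34.7 z [ 95.3  98.2 100.8] rack 1.2 -119.0
top c [ 619.5 -261.5] r 44.9 z [ 97.3 100.2 102.8] rack 2.1 -237.6
```

Emit:
carry_out([
  [[0.04, 0.14, 0], [0, 0, 0]],
  [[0.04, 0.14, 0], [0, 0, 0]],
  [[0.04, 0.14, 0], [0, 0, 0]],
  [[0.04, 0.14, 0], [0, 0, 0]],
  [[0.04, 0.14, 0], [0, 0, 0]],
  [[0.04, 0.14, 0], [0, 0, 0]],
  [[0.04, 0.14, 0], [0, 0, 0]],
  [[0.04, 0.14, 0], [0, 0, 0]],
  [[0.04, 0.14, 0], [0, 0, 0]],
  [[0.04, 0.14, 0], [0, 0, 0]],
  [[0.04, 0.14, 0], [0, 0, 0]],
])

```text
t: 13.7
eef_pos: [502.4, -72.3, 35.3]
eef_rot: [[0.275, 0.962, 0.0], [0.962, -0.275, -0.003], [-0.002, 0.001, -1.0]]
wrist_force: [-1.6, -7.3, 2.5]
width: 59.8
grip_force: 4.5
```

```bash
python3 look.py
```

```text
tcp [502.4 -72.3  35.3] w [-1.6 -7.3  2.5]
side c [ 618.8 -258.8] r 45.4 z [ 96.3  99.4 101.6] rack 1.1 -235.0
side c [ 629.4 -142.5] r 34.9 z [95.  97.5 99.4] rack 1.0 -118.2
side c [516.3 -29.8] r 45.5 z [ 96.5  99.4 101.4] rack -122.0 -16.4
top c [ 629.2 -143.2] r 34.9 z [ 95.5  98.3 100.6] rack 0.9 -118.9
top c [ 619.4 -261.6] r 45.0 z [ 97.1 100.2 102.8] rack 2.0 -237.7
```

Emit:
carry_out([
  [[0.01, 0.14, 0], [0, 0, 0]],
  [[0.01, 0.14, 0], [0, 0, 0]],
  [[0.01, 0.14, 0], [0, 0, 0]],
  [[0.01, 0.12, 0], [0, 0, 0]],
  [[0, 0, 0], [0, 0, 0]],
  [[-0.08, -0.27, 0], [0, 0, 0]],
  [[-0.08, -0.27, 0], [0, 0, 0]],
  [[-0.08, -0.27, 0], [0, 0, 0]],
  [[0, 0, 0.8], [0, 0, 0]],
  [[0, 0, 1], [0, 0, 0]],
  [[0, 0, 1], [0, 0, 0]],
  [[0, 0, 0.5], [0, 0, 0]],
])

```text
t: 15.0
eef_pos: [497.3, -78.9, 136.0]
eef_rot: [[0.274, 0.962, 0.003], [0.962, -0.274, 0.001], [0.001, 0.002, -1.0]]
wrist_force: [0.3, 0.3, 0.3]
width: 59.6
grip_force: 0.0
```

Emit:
carry_out([
  [[-0.15, 0.2, 0], [0, 0, -0.9]],
  [[-0.15, 0.2, 0], [0, 0, -0.9]],
  [[-0.15, 0.2, 0], [0, 0, -0.9]],
  [[-0.15, 0.2, 0], [0, 0, -0.9]],
  [[-0.15, 0.2, 0], [0, 0, -0.9]],
  [[-0.15, 0.2, 0], [0, 0, -0.9]],
  [[-0.15, 0.2, 0], [0, 0, -0.9]],
  [[-0.15, 0.2, 0], [0, 0, -0.9]],
  [[-0.15, 0.2, 0], [0, 0, -0.9]],
  [[-0.15, 0.2, 0], [0, 0, -0.9]],
  [[0, 0, 0], [0, 0, -0.9]],
  [[0, 0, 0], [0, 0, 0]],
])

```text
t: 16.2
eef_pos: [451.2, -18.2, 133.7]
eef_rot: [[0.996, -0.089, -0.001], [-0.089, -0.996, -0.0], [-0.001, 0.0, -1.0]]
wrist_force: [-0.0, 1.0, 0.1]
width: 59.6
grip_force: 0.0
```

```bash
python3 look.py
```

```text
tcp [451.2 -18.2 133.7] w [-0.   1.   0.1]
side c [ 619.6 -260. ] r 45.0 z [ 96.5  99.4 101.6] rack 2.0 -236.1
side c [ 629.  -142.3] r 35.1 z [95.  97.5 99.7] rack 0.6 -118.1
side c [517.4 -12.7] r 45.7 z [ 96.7  99.3 101.3] rack -122.5 0.7
top c [ 629.3 -143.4] r 34.7 z [ 95.5  98.2 100.8] rack 0.9 -119.2
top c [ 619.  -261.6] r 45.0 z [ 97.4 100.2 102.6] rack 1.6 -237.7
top c [518.9 -14. ] r 44.8 z [ 97.4 100.2 102.8] rack -120.8 -0.4
```

Emit:
carry_out([
  [[0, 0.37, 0], [0, 0, 0]],
  [[0, 0, -0.8], [0, 0, 0]],
  [[0, 0, -0.8], [0, 0, 0]],
  [[0, 0, -0.8], [0, 0, 0]],
  [[0, 0, -0.8], [0, 0, 0]],
  [[0, 0, -0.08], [0, 0, 0]],
  [[0, 0, 0], [0, 0, 0]],
  [[0, 0, 0], [0, 0, 0]],
])

```text
t: 17.1
eef_pos: [452.4, -7.0, 36.4]
eef_rot: [[0.996, -0.088, 0.001], [-0.088, -0.996, 0.0], [0.001, -0.0, -1.0]]
wrist_force: [0.3, 0.2, 0.6]
width: 59.7
grip_force: 0.0
```

Emit:
carry_out([
  [[0.16, -0.01, 0], [0, 0, 0]],
  [[0.16, -0.02, 0], [0, 0, 0]],
  [[0.14, -0.01, 0], [0, 0, 0]],
  [[0.12, -0.01, 0], [0, 0, 0]],
  [[0.1, -0.01, 0], [0, 0, 0]],
  [[0.1, -0.01, 0], [0, 0, 0]],
  [[0.1, -0.01, 0], [0, 0, 0]],
])

```text
t: 17.8
eef_pos: [472.4, -8.9, 34.6]
eef_rot: [[0.996, -0.088, -0.011], [-0.088, -0.996, 0.003], [-0.011, -0.002, -1.0]]
wrist_force: [-19.8, 2.8, 20.0]
width: 59.8
grip_force: 12.0
```

```bash
python3 look.py; python3 - <<'E'
from h import *
s=vision.snapshot("side");cv2.imwrite("pics/push2.png",cv2.resize(s["image"][120:340,180:400],None,fx=2.5,fy=2.5))
E
```

```text
tcp [472.4  -8.9  34.6] w [-19.8   2.8  20. ]
side c [ 618.3 -260.4] r 45.2 z [ 96.6  99.4 101.5] rack 0.8 -236.7
side c [ 629.9 -142. ] r 35.4 z [95.2 97.4 99.5] rack 1.4 -117.6
side c [518.6 -13.2] r 44.9 z [ 96.8  99.4 101.4] rack -121.2 0.4
top c [ 629.1 -143.2] r 34.9 z [ 95.5  98.3 100.7] rack 0.8 -118.9
top c [ 619.6 -261.7] r 45.0 z [ 97.4 100.1 102.6] rack 2.1 -237.8
top c [530.5 -20. ] r 42.4 z [ 97.2 100.  102.6] rack -108.8 -5.3
```

View pics/push2.png

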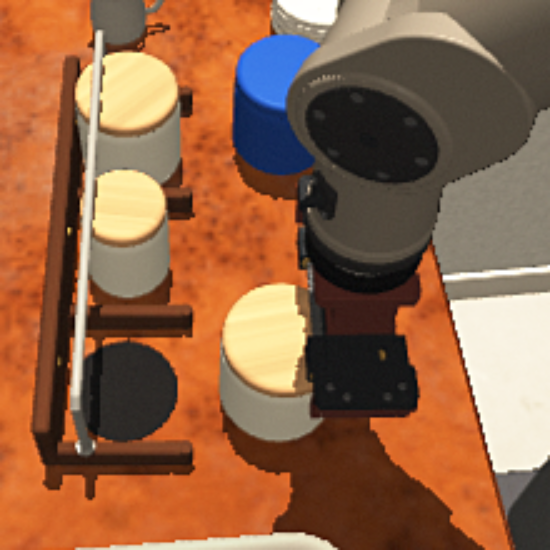

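The canister is upright and has not moved yet (rack -121), but the force is higher than expected, with 20 N of it vertical. I back off 3 mm and check the joints before going on.

Emit:
carry_out([
  [[-0.1, 0.01, 0], [0, 0, 0]],
  [[-0.1, 0, 0], [0, 0, 0]],
  [[0, 0, 0], [0, 0, 0]],
])

```text
t: 18.25
eef_pos: [472.0, -9.2, 35.5]
eef_rot: [[0.996, -0.088, 0.0], [-0.088, -0.996, -0.0], [0.0, 0.0, -1.0]]
wrist_force: [-2.4, -0.3, -0.2]
width: 59.4
grip_force: 0.7
```

```bash
python3 - <<'E'
from h import *
e=ctrl.state();print({k:np.round(e[k],3) for k in("joints","tau","wrist_force","moment","eef_pos")},e["eef_rot"].round(3))
s=vision.snapshot("side");C=cloud(s);Q=(C-e["eef_pos"])@e["eef_rot"]
for a in range(-60,60,10):
    k=Q[(Q[...,1]>=a)&(Q[...,1]<a+10)&(abs(Q[...,0])<45)&(Q[...,2]>-130)&(Q[...,2]<-66.)&(C[...,2]>103)]
    if len(k)>2: print(a,np.sort(-k[:,2])[:4].round(),k[:,0].max().round())
E
```

```text
{'joints': array([-0.759,  0.536,  0.824,  2.204, -0.655,  0.662, -1.125]), 'tau': array([  0.091, -38.364,  10.486, -15.762,  -0.194,  -0.578,  -0.06 ]), 'wrist_force': array([-2.401, -0.289, -0.162]), 'moment': array([0.094, 0.611, 0.07 ]), 'eef_pos': array([471.987,  -9.21 ,  35.47 ])} [[ 0.996 -0.088  0.   ]
 [-0.088 -0.996 -0.   ]
 [ 0.     0.    -1.   ]]
-60 [107. 109. 111. 113.] 35.0
-50 [107. 108. 109. 110.] 35.0
-40 [115. 116. 117. 117.] 35.0
-30 [116. 116. 116. 117.] 29.0
-20 [113. 114. 114. 115.] 30.0
-10 [116. 116. 117. 117.] 29.0
0 [114. 115. 116. 117.] 30.0
10 [115. 116. 116. 117.] 30.0
20 [117. 117. 117. 117.] 29.0
30 [107. 107. 109. 109.] 35.0
40 [116. 120. 120. 122.] 35.0
50 [105. 110. 121. 123.] 35.0
```

The arm gives downward under the horizontal load and drags down on the pot, which jams it. I push again with a slight upward bias to unload that.

Emit:
carry_out([
  [[0.06, 0, 0.01], [0, 0, 0]],
  [[0.06, -0.01, 0.01], [0, 0, 0]],
  [[0.05, 0, 0.01], [0, 0, 0]],
])

```text
t: 18.6
eef_pos: [474.7, -9.2, 35.8]
eef_rot: [[0.996, -0.088, -0.005], [-0.088, -0.996, 0.001], [-0.005, -0.001, -1.0]]
wrist_force: [-7.6, 0.5, 3.4]
width: 59.9
grip_force: 3.1
```

It moves now, at about 8 N. I continue with the small upward bias and check often.

Emit:
carry_out([
  [[0.08, -0.01, 0.005], [0, 0, 0]],
  [[0.1, -0.01, 0.005], [0, 0, 0]],
  [[0.1, -0.01, 0], [0, 0, 0]],
  [[0.1, -0.01, 0], [0, 0, 0]],
])

```text
t: 19.0
eef_pos: [486.4, -10.4, 36.1]
eef_rot: [[0.996, -0.088, -0.005], [-0.088, -0.996, 0.001], [-0.005, -0.0, -1.0]]
wrist_force: [-6.7, 0.8, 2.4]
width: 59.6
grip_force: 3.0
```

Emit:
carry_out([
  [[0.1, -0.01, 0], [0, 0, 0]],
  [[0.1, -0.01, 0], [0, 0, 0]],
  [[0.1, -0.01, 0], [0, 0, 0]],
  [[0.1, -0.01, 0], [0, 0, 0]],
])

```text
t: 19.4
eef_pos: [498.3, -11.7, 36.0]
eef_rot: [[0.996, -0.088, -0.005], [-0.088, -0.996, 0.001], [-0.005, -0.0, -1.0]]
wrist_force: [-7.1, 1.0, 2.2]
width: 60.1
grip_force: 3.0
```

```bash
python3 look.py
```

```text
tcp [498.3 -11.7  36. ] w [-7.1  1.   2.2]
side c [ 618.9 -260.3] r 45.0 z [ 96.7  99.4 101.5] rack 1.4 -236.4
side c [ 628.9 -142. ] r 35.1 z [94.9 97.3 99.4] rack 0.5 -117.7
side c [544.8 -15.8] r 45.4 z [ 96.8  99.6 101.7] rack -94.9 0.2
top c [ 629.5 -143.2] r 34.7 z [ 95.4  98.2 100.9] rack 1.2 -118.9
top c [ 619.7 -261.5] r 44.9 z [ 97.2 100.2 102.8] rack 2.3 -237.6
top c [561.3 -26.7] r 40.7 z [ 97.1 100.3 103.1] rack -77.4 -9.2
```

Emit:
carry_out([
  [[0.12, -0.01, 0], [0, 0, 0]],
  [[0.13, -0.01, 0], [0, 0, 0]],
  [[0.13, -0.015, 0], [0, 0, 0]],
  [[0.13, -0.01, 0], [0, 0, 0]],
  [[0.13, -0.015, 0], [0, 0, 0]],
  [[0.13, -0.01, 0], [0, 0, 0]],
  [[0.13, -0.015, 0], [0, 0, 0]],
  [[0.13, -0.01, 0], [0, 0, 0]],
])

```text
t: 20.3
eef_pos: [529.3, -14.6, 36.0]
eef_rot: [[0.996, -0.088, -0.005], [-0.088, -0.996, 0.001], [-0.005, -0.0, -1.0]]
wrist_force: [-7.7, 1.1, 2.4]
width: 59.5
grip_force: 3.0
```

```bash
python3 look.py | grep -v top
```

```text
tcp [529.3 -14.6  36. ] w [-7.7  1.1  2.4]
side c [ 619.7 -260.1] r 45.6 z [ 96.4  99.4 101.4] rack 2.2 -236.2
side c [ 629.1 -142.2] r 34.9 z [95.2 97.5 99.6] rack 0.6 -117.9
side c [574.3 -18.7] r 45.9 z [ 97.   99.6 101.7] rack -65.3 0.0
```

Emit:
carry_out([
  [[0.13, -0.01, 0], [0, 0, 0]],
  [[0.13, -0.015, 0], [0, 0, 0]],
  [[0.13, -0.01, 0], [0, 0, 0]],
  [[0.13, -0.015, 0], [0, 0, 0]],
  [[0.13, -0.01, 0], [0, 0, 0]],
  [[0.13, -0.015, 0], [0, 0, 0]],
  [[0.13, -0.01, 0], [0, 0, 0]],
  [[0.13, -0.01, 0], [0, 0, 0]],
  [[0.13, -0.015, 0], [0, 0, 0]],
  [[0.13, -0.01, 0], [0, 0, 0]],
  [[0.13, -0.01, 0], [0, 0, 0]],
  [[0.1, -0.01, 0], [0, 0, 0]],
])

```text
t: 21.6
eef_pos: [575.5, -18.8, 36.0]
eef_rot: [[0.996, -0.088, -0.004], [-0.088, -0.996, 0.001], [-0.004, -0.0, -1.0]]
wrist_force: [-7.8, 0.7, 2.5]
width: 59.7
grip_force: 3.0
```

```bash
python3 look.py | grep -v top
```

```text
tcp [575.5 -18.8  36. ] w [-7.8  0.7  2.5]
side c [ 630.1 -141.7] r 34.5 z [95.3 97.4 99.4] rack 1.7 -117.4
side c [622.1 -23.1] r 45.3 z [ 97.1  99.5 101.7] rack -17.3 0.0
```

Emit:
carry_out([
  [[0.09, -0.01, 0], [0, 0, 0]],
  [[0.09, -0.01, 0], [0, 0, 0]],
  [[0.09, -0.01, 0], [0, 0, 0]],
  [[0.09, 0, 0], [0, 0, 0]],
  [[0.06, -0.01, 0], [0, 0, 0]],
  [[0.06, 0, 0], [0, 0, 0]],
])

```text
t: 22.3
eef_pos: [589.7, -20.1, 36.0]
eef_rot: [[0.996, -0.088, -0.004], [-0.088, -0.996, 0.001], [-0.004, -0.0, -1.0]]
wrist_force: [-7.0, 1.3, 2.3]
width: 59.5
grip_force: 3.0
```

Emit:
carry_out([
  [[0.04, 0, 0], [0, 0, 0]],
  [[0.04, 0, 0], [0, 0, 0]],
])

```text
t: 22.5
eef_pos: [592.0, -20.2, 36.0]
eef_rot: [[0.996, -0.088, -0.004], [-0.088, -0.996, 0.0], [-0.004, -0.0, -1.0]]
wrist_force: [-7.7, 0.1, 2.4]
width: 59.9
grip_force: 3.0
```

Emit:
carry_out([
  [[0.04, 0, 0], [0, 0, 0]],
])

```text
t: 22.6
eef_pos: [593.2, -20.2, 35.9]
eef_rot: [[0.996, -0.088, -0.004], [-0.088, -0.996, 0.0], [-0.005, -0.0, -1.0]]
wrist_force: [-6.7, 0.5, 2.7]
width: 59.2
grip_force: 3.0
```

Emit:
carry_out([
  [[0.04, 0, 0], [0, 0, 0]],
])

```text
t: 22.7
eef_pos: [594.4, -20.2, 36.0]
eef_rot: [[0.996, -0.088, -0.004], [-0.088, -0.996, 0.0], [-0.004, 0.0, -1.0]]
wrist_force: [-7.8, 0.1, 2.8]
width: 59.7
grip_force: 3.0
```

Emit:
carry_out([
  [[0.03, 0, 0], [0, 0, 0]],
])

```text
t: 22.8
eef_pos: [595.3, -20.2, 36.0]
eef_rot: [[0.996, -0.088, -0.004], [-0.088, -0.996, 0.0], [-0.004, 0.0, -1.0]]
wrist_force: [-7.9, -0.8, 1.8]
width: 59.4
grip_force: 3.0
```

Emit:
carry_out([
  [[0.03, 0, 0], [0, 0, 0]],
])

```text
t: 22.9
eef_pos: [596.2, -20.2, 36.0]
eef_rot: [[0.996, -0.088, -0.004], [-0.088, -0.996, 0.0], [-0.004, 0.0, -1.0]]
wrist_force: [-6.4, 0.2, 2.4]
width: 59.9
grip_force: 3.0
```

Emit:
carry_out([
  [[0.03, 0, 0], [0, 0, 0]],
  [[0, 0, 0], [0, 0, 0]],
])

```text
t: 23.1
eef_pos: [596.3, -20.2, 35.8]
eef_rot: [[0.996, -0.088, -0.006], [-0.088, -0.996, 0.001], [-0.006, -0.0, -1.0]]
wrist_force: [-9.0, 0.1, 3.3]
width: 59.5
grip_force: 3.8
```

Emit:
carry_out([
  [[0.03, 0, 0.005], [0, 0, 0]],
  [[0, 0, 0], [0, 0, 0]],
])

```text
t: 23.3
eef_pos: [596.3, -20.2, 35.8]
eef_rot: [[0.996, -0.088, -0.008], [-0.088, -0.996, 0.001], [-0.008, -0.0, -1.0]]
wrist_force: [-10.3, 0.4, 4.9]
width: 59.6
grip_force: 4.6
```

```bash
python3 look.py | grep -v top
```

```text
tcp [596.3 -20.2  35.8] w [-10.3   0.4   4.9]
side c [646.7 -23.8] r 43.8 z [ 97.2  99.7 101.6] rack 7.3 1.6
side c [672.4 -27.1] r 31.4 z [ 96.2  99.  101.3] rack 33.1 0.6
```

The canister is against the board: x has stopped and the force is rising. I back straight off, lift and check.

Emit:
carry_out([
  [[-0.1, 0.01, 0], [0, 0, 0]],
  [[-0.2, 0.02, 0], [0, 0, 0]],
  [[-0.5, 0.05, 0], [0, 0, 0]],
  [[-0.8, 0.07, 0], [0, 0, 0]],
  [[-0.5, 0.05, 0.8], [0, 0, 0]],
  [[0, 0, 1], [0, 0, 0]],
  [[0, 0, 1], [0, 0, 0]],
  [[-0.8, 0.5, 1], [0, 0, 0]],
  [[-0.8, 1, 0], [0, 0, 0]],
  [[0, 1, 0], [0, 0, 0]],
  [[0, 1, 0], [0, 0, 0]],
  [[0, 0, 0], [0, 0, 0]],
])

```text
t: 24.6
eef_pos: [490.0, 95.8, 151.1]
eef_rot: [[0.997, -0.081, 0.002], [-0.081, -0.997, 0.002], [0.002, -0.002, -1.0]]
wrist_force: [-0.2, 0.3, -0.5]
width: 59.7
grip_force: 0.0
```

```bash
python3 look.py; python3 - <<'E'
from h import *
a=vision.snapshot("side")["image"][120:320,170:370];b=vision.snapshot("top")["image"][110:290,160:360]
c=np.zeros((400,800,3),np.uint8);c[:,:400]=cv2.resize(a,(400,400));c[:360,400:]=cv2.resize(b,(400,360));cv2.imwrite("pics/end.png",c)
E
```

```text
tcp [490.   95.8 151.1] w [-0.2  0.3 -0.5]
side c [ 618.9 -260.2] r 45.1 z [ 96.6  99.5 101.6] rack 1.3 -236.4
side c [ 628.  -141.7] r 34.7 z [95.2 97.5 99.7] rack -0.5 -117.5
side c [640.7 -23.9] r 45.0 z [ 96.9  99.4 101.5] rack 1.3 1.0
side c [672.4 -27. ] r 30.9 z [ 96.4  99.2 101.4] rack 33.1 0.7
top c [641.7 -24.8] r 45.2 z [ 97.4 100.2 102.8] rack 2.4 0.1
top c [ 629.1 -143.3] r 34.8 z [ 95.6  98.2 100.8] rack 0.7 -119.1
top c [ 619.6 -261.6] r 45.0 z [ 97.2 100.2 102.8] rack 2.2 -237.7
```

View pics/end.png

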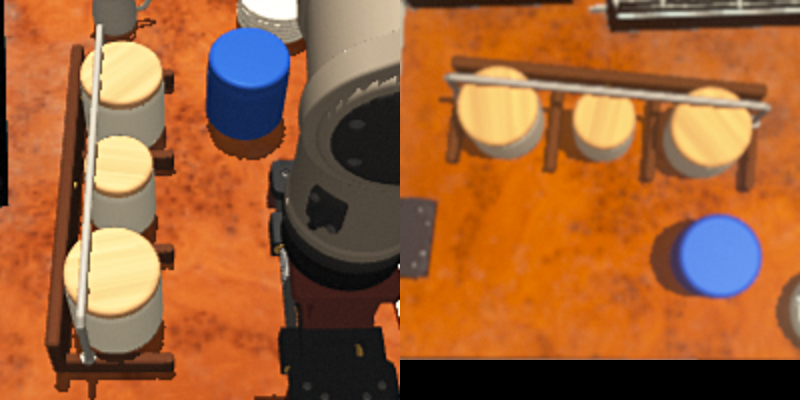

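The closed canister stands in its bay under the rail: crop (113,270) in the side view and (499,105) in the top view. It is at rack x ≈ 2 mm with its lid at 100 mm. The neighbours and the blue one have not moved, and the arm is clear.

```bash
python3 -c "
from cell import ctrl
print(ctrl.close_job())"
```

```text
the job is handed in; nothing more can be done
None
```

The job is handed in: I pressed the canister's lid home and slid it upright under the rail to the back board of the empty bay, leaving the other canisters unmoved; the highest wrist force I read was about 28 N, during one brief jam at the start of the final push.

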